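# Weigh the sample pot: raise its bail and set it on the balance

### The job

The shorter of the two steel sample pots is to be weighed. Swing its folded-down wire bail upright while the pot still stands on the bench, then lift the pot by the bail, carry it over without tipping it, and set it down, not drop it, in the middle of the balance pan and let go. Leave the taller pot standing where it is.

Things in the scene. Friction and masses are not known exactly. Their poses are not given: they have to be found in the camera images.
- pot: The shorter sample pot: a closed steel cylinder 72 mm in diameter and 70 mm high with a white plastic lid (76 mm in diameter, the top 14 mm of the height), 0.3 to 0.65 kg, loose, standing on the bench. Origin: centre of its underside; z up. A wire bail is pivoted on two ears at the sides (y = +41 and -41 mm, out to 44 mm), its pivot axis running along the pot's y at z = 56 mm, x = 0. Folded down, the bail sticks out roughly level from the pot's +x side.
- bail (a joint): Angle of the shorter pot's bail about its pivot, rad: 0 = folded down level, pointing along the pot's +x; 1.57 = upright above the pot. It starts between 0 and 0.3 (pointing along +x, up to 17 degrees above level). The hinge is slightly stiff: the bail stays where it is left and needs under 1 N at its crown to swing.
- grip (a point): Centre of the grip on the crown of the shorter pot's bail: a grey plastic sleeve 12 mm in diameter and 44 mm long, lying parallel to the pot's y axis, that turns freely on the 4 mm wire. The point is 90 mm from the pivot axis: at pot x = 90 mm x cos(bail), y = 0, z = 56 mm + 90 mm x sin(bail). With the bail level, 46 mm of free gap lies between the sleeve and the lid's edge. The axes turn with the bail: x points away from the pivot, y lies along the sleeve.
- pan (a point): Centre of the top face of the balance's round steel pan, 120 mm in diameter, 65 mm above the bench; z up, x away from the balance's display. The balance is a white, flat case 210 x 180 mm, 54 mm high, fixed, with the pan slightly behind its middle (20 mm) and a dark display strip along the side nearest the robot.
- tall_pot: The taller sample pot, a bystander (it may stand between the shorter pot and the balance): the same materials and diameter, 115 mm high, with the same sort of bail folded down level, at a height of 101 mm, along its own +x, reaching 96 mm from its centre. Origin: centre of its underside; z up.
Things that resemble listed ones, but are neither listed nor needed, are in the scene too. What is shaped like the pot but blue is not meant.

How it is judged (in metres and radians):
On the way, in this order (a step that is already met when the one before it is completed fails the run):
1. the bail stands upright (within 15 degrees) while the pot still stands on the bench (value of joint bail between 1.31 and 1.83 rad and height (world z) of pot below 0.012 m and angle between pot's own z axis and vertical below 0.17 rad), for 0.1 s.
2. the pot is lifted at least 25 mm, hanging by its bail, gripped at the crown (within 45 mm of the sleeve's centre) (height (world z) of pot above 0.025 m and distance between the grasp point and grip below 0.045 m and value of joint bail between 1.05 and 2.09 rad), for 0.2 s.
3. the pot stands on the pan (within 20 mm of its middle) with the gripper still at the bail (z of pot in the frame of pan between -0.006 and 0.006 m and horizontal distance between pot and pan below 0.02 m and distance between the grasp point and grip below 0.045 m), for 0.05 s.
At the end, for the whole second after the job is handed in: The shorter pot stands upright (within 6 degrees) and at rest on the balance pan, its centre within 20 mm of the pan's centre, its underside on the pan (within 6 mm), released. The bail may stand or lie (z of pot in the frame of pan between -0.006 and 0.006 m and horizontal distance between pot and pan below 0.02 m and angle between pot's own z axis and vertical below 0.1 rad and linear speed of pot below 0.02 m/s); the robot touches nothing.
It fails at once if the taller pot is shifted by more than 25 mm or tipped over 17 degrees (distance of tall_pot from where it was at the start of the episode above 0.025 m or angle between tall_pot's own z axis and vertical above 0.3 rad).
It fails at once if the shorter pot is tipped by more than 30 degrees (angle between pot's own z axis and vertical above 0.52 rad).
It also fails if it takes over 61 s, if anything falls off the work surface, if the arm or the gripper's body presses on something with over 40 N, if the wrist force passes 120 N, or if a joint passes its speed limit or range.

### The arm

A 7-joint arm with a two-finger parallel gripper is mounted at the origin on the work surface. World frame = base frame: x ahead of the robot, y to its left, z up, the work surface at z = 0. Lengths are in mm, angles in degrees, forces in N, time in s.
With the tool pointing down it reaches from about 425 to 875 mm from the base axis. Payload 4.7 kg.
Tool frame: the origin (TCP) lies on the centre line of the jaws, within the pads' length; the fingertips stand 25 mm ahead of it and the grasp point (between the pads) lies 6 mm ahead of it; z points along the fingers, y is the line along which they close (so a half turn about z gives the same grasp; the last joint's range is limited). The gripper opens to 85 mm and grips with 20 to 120 N. Pads are 22 mm wide; open, the fingers measure 114 mm over their backs; the gripper's body (76 mm by 85 mm) begins 54 mm behind the grasp point. The pads swing forward as they close: fully open they stand 13 mm farther back than shut.
Start: joints at [66.297, 18.392, -4.016, 83.108, 1.295, 78.541, -3.26], TCP at [269.649, -591.451, 230.949] pointing down, gripper open.
Joint ranges: [-163.93, 163.93], [-17.29, 119.83], [-79.2, 71.16], [3.27, 140.29], [-89.18, 269.18], [5.43, 117.66], [-154.24, 154.24]. Speed limits (degrees/s): [147.25, 147.25, 180, 180, 180, 180, 180].

### API

Orientations are given as a 3x3 rotation matrix whose columns are the frame's x, y, z axes.
In Python, from workcell import r gives the robot as it stands.
- The arm moves only by the tool arm_command, never from a script. Its argument "steps" is a list of rows, each an object with "rotation": the turn, a rotation vector about the tool's x, y, z in rad, a list of three; "translation": the shift along the tool's x, y, z in m, a list of three; "gripper": the finger opening in m, from 0 to 0.0854. A call has 1 to 5 rows; each row is the pose to reach, as a shift and turn from the pose commanded when the call began, along the tool's axes at that moment; what a row does not reach only later rows make up. A row lasts 1/8 s, in which the tool goes at most 62.5 mm and 10.7 degrees, less where a joint would pass 70% of its speed; a pose out of reach is approached as far as the arm can. A call with a gripper value outside its range is refused whole. The fingers move at their own pace and stop on an object; "grip_force" is the grip in N (left out, the last holds). Time passes only in rows, so rows that repeat a pose let the fingers close. It gives the time, the measured TCP pose, the force, the opening and the grip force at its end, in the units of the state.
- r.observe(): the state, without advancing time (a new reading comes with each control period).
- r.grab_frame(name): name is "scene" or "top"; returns a dict with "frame" (420x560x3 uint8, red, green, blue), "range_z" (420x560 float32, mm along the optical axis (not along the pixel's ray), 0 where there is no reading), "vertical_fov" (degrees; the focal length in pixels is half the picture's height over the tangent of half this angle, whatever the lens; pixels are square), "cx", "cy" (the principal point, pixels), "R" (3x3) and "t" (3): a world point X has camera coordinates R X + t. Camera axes: x right, y down, z forward; pixel columns grow to the right and rows downward; lengths in mm; the calibration is good to about 2 mm. A picture is of the moment at which its call begins.
- r.job_done(): hands the job in; it is judged then, once.
The state is a dict: "time": time; "joint_positions": joint angles; "dq": joint speeds; "joint_efforts": joint torques, N m; "ee_pos": TCP position; "orientation": TCP orientation; "ft_force": force on the tool from outside, world axes, zero at the start; "moment": the same for the moment, N m; "gripper_width": finger opening in mm; "grip_force": force on a finger pad.
Only numpy, scipy, OpenCV 4.12 (cv2) and the standard library are available. Lean on these libraries where they do the work, as an engineer would, in place of code of your own. Each camera call takes 0.05 s, during which the arm holds its last target. There are 200 camera calls.

## Working session

There is one attempt and no reset: what is moved stays moved. The work goes in short steps, Python scripts to look and compute and a tool call to move; the robot and the scene stay as the last step left them, time stands still between calls to the robot, and variables do not carry over. Pictures are saved under pics/ and viewed, at most 10 in all, crops included, and the job is handed in when it is done.

Besides the shell and the picture viewer there is one more tool, called as name([rows], argument=value, ...), one row to a line, values as JSON. arm_command: Moves the arm, as the interface text tells. Its arguments: {"type":"object","properties":{"steps":{"type":"array"},"grip_force":{"type":"number"}},"required":["steps"]}

```bash
mkdir -p pics; cat > h.py <<'E'
import numpy as np, cv2
from workcell import r
def grab(n):
    g=r.grab_frame(n); im=g["frame"]; d=g["range_z"]
    f=im.shape[0]/2/np.tan(np.radians(g["vertical_fov"])/2)
    v,u=np.mgrid[:im.shape[0],:im.shape[1]]
    P=np.stack([(u-g["cx"])/f*d,(v-g["cy"])/f*d,d],-1)
    R=np.array(g["R"]);t=np.array(g["t"])
    W=(P-t)@R; W[d==0]=np.nan
    return g,im,W
def save(n,im,s=1.0):
    cv2.imwrite("pics/"+n,cv2.resize(im[:,:,::-1],None,fx=s,fy=s))
E
python3 - <<'E'
from h import *
for n in("scene","top"):
    g,im,W=grab(n); save(n+"0.png",im,1.4); np.savez(n+"0.npz",im=im,W=W)
    print(n,g["vertical_fov"],np.array(g["R"]).round(3).tolist(),np.round(g["t"]),-np.array(g["R"]).T@g["t"])
s=r.observe();print(s)
E
```

```text
scene 49.21434663825269 [[-0.751, 0.66, -0.003], [0.486, 0.551, -0.678], [-0.446, -0.511, -0.735]] [ 373. -189. 1236.] [922.90044726 489.71352585 780.77646895]
top 43.1087032761843 [[-0.023, -1.0, -0.018], [-0.992, 0.025, -0.125], [0.125, 0.015, -0.992]] [  10.  502. 1043.] [ 367.90369734  -17.5670368  1097.73498024]
{'time': 0.1, 'joint_positions': array([66.29732381, 18.43409579, -4.01661779, 83.1680882 ,  1.29518378,
       78.54288682, -3.26023112]), 'dq': array([-0.03200972, -0.09745665,  0.04525262, -0.17543039, -0.06093901,
        0.05571793,  0.05294105]), 'joint_efforts': array([-6.63898300e-04, -4.94879186e+01, -3.84300761e-01, -3.15209413e+01,
        1.30612071e-02,  7.39766343e-03, -1.70725292e-05]), 'ee_pos': array([ 269.41866504, -590.99069659,  229.93962412]), 'orientation': array([[ 9.09866314e-01,  4.14900754e-01, -8.09113952e-04],
       [ 4.14901532e-01, -9.09865006e-01,  1.54581837e-03],
       [-9.48232624e-05, -1.74219068e-03, -9.99998478e-01]]), 'ft_force': array([ 0.44430217, -0.29825701, -0.06568279]), 'moment': array([-0.01559154, -0.00699284,  0.01419754]), 'grip_force': 0.0, 'gripper_width': 85.53948495296731}
```

View pics/scene0.png

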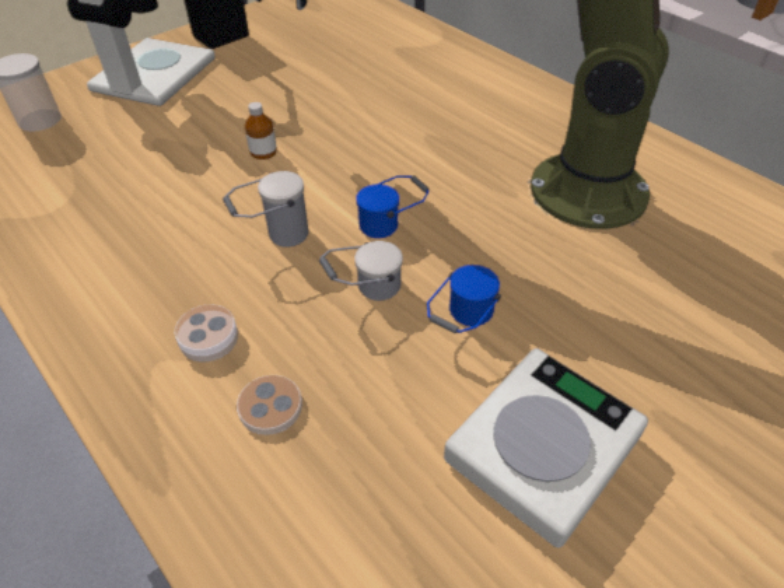

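View pics/top0.png

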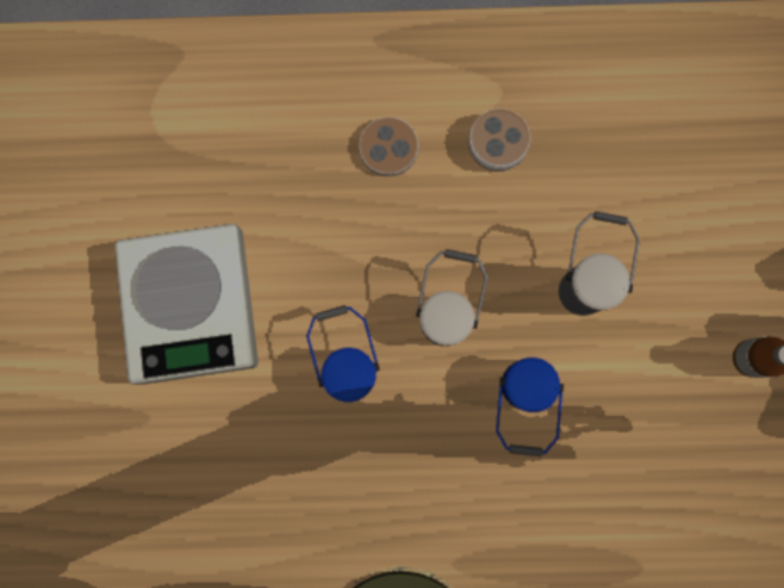

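The views agree. In the top view (scaled 1.4) the short pot's lid is at (447,318) with its sleeve at (460,255), the tall pot's lid is at (601,282), and the pan is at (176,287). The blue decoys are at (348,374) and (531,384).

```bash
python3 - <<'E'
from h import *
D={n:np.load(n+"0.npz") for n in("scene","top")}
def med(n,mask,lab):
    W=D[n]["W"][mask]; W=W[~np.isnan(W[:,0])]
    c,rad=cv2.minEnclosingCircle(W[:,:2].astype(np.float32)); print(n,lab,len(W),"mean",W.mean(0).round(1),"med z",np.median(W[:,2]).round(1),"circ",np.round(c,1),round(rad,1)); return W
for n in D:
    im=D[n]["im"].astype(int);W=D[n]["W"]; z=W[...,2]
    hsv=cv2.cvtColor(D[n]["im"],cv2.COLOR_RGB2HSV)
    uv={"scene":dict(pot=(270,185),tall=(201,131),pan=(388,312)),"top":dict(pot=(319,227),tall=(429,201),pan=(126,205))}[n]
    for k,(u,v) in uv.items():
        z0=z[v,u]; 
        m=((abs(z-z0)<5)&(hsv[...,1]<60)&(np.hypot(W[...,0]-W[v,u,0],W[...,1]-W[v,u,1])<(130 if k=="pan" else 60))).astype(np.uint8)
        if k=="pan": m&=(hsv[...,2]<185).astype(np.uint8)
        num,l=cv2.connectedComponents(m); 
        if l[v,u]: med(n,l==l[v,u],k)
        else: print(n,k,"seed",W[v,u],hsv[v,u])
    # sleeve dark grey near grip
    for k,(u,v) in ({"scene":dict(pot=(234,191),tall=(164,146)),"top":dict(pot=(329,183),tall=(436,155))}[n]).items():
        s=np.s_[v-14:v+15,u-18:u+19]
        m=np.zeros(z.shape,bool); m[s]=(hsv[s][...,2]<110)&(hsv[s][...,1]<70)&(z[s]>30)
        w=med(n,m,k+" sleeve"); 
        w2=w[abs(w[:,2]-np.median(w[:,2]))<12]; e,V=np.linalg.eigh(np.cov(w2.T)); print("  med",np.median(w2,0).round(1),"axis",V[:,2].round(3),"sd",np.sqrt(e).round(1))
E
```

```text
scene pot 641 mean [465.6 -71.8  69.1] med z 69.2 circ [462.6 -73.6] 38.5
scene tall 519 mean [ 505.2 -274.4  113.8] med z 114.1 circ [ 502.8 -276.1] 39.6
scene pan 3298 mean [517.9 304.6  65.1] med z 65.2 circ [515.9 301.8] 60.9
scene pot sleeve 58 mean [549.2 -88.5  85. ] med z 85.4 circ [546.  -92.5] 24.2
  med [549.9 -87.   85.4] axis [-0.217 -0.975  0.038] sd [ 2.3  3.8 13.9]
scene tall sleeve 29 mean [ 593.1 -289.   104.3] med z 104.4 circ [ 590.6 -297.8] 22.6
  med [ 593.  -282.   104.4] axis [-0.196 -0.979  0.064] sd [ 2.3  2.8 13.1]
top pot 1133 mean [463.9 -73.6  68.9] med z 68.9 circ [463.7 -74.4] 38.0
top tall 1230 mean [ 503.1 -277.3  113.8] med z 113.8 circ [ 503.1 -279. ] 39.0
top pan 2751 mean [515.8 302.9  64.3] med z 64.4 circ [517.5 304.6] 62.5
top pot sleeve 135 mean [545.7 -95.6  85.1] med z 85.7 circ [534.9 -95.2] 37.0
  med [547.  -95.1  85.7] axis [-0.347 -0.936 -0.055] sd [ 2.1  4.7 18.1]
top tall sleeve 131 mean [ 589.5 -299.5  105.2] med z 105.4 circ [ 577.6 -298.1] 36.5
  med [ 590.3 -299.6  105.4] axis [-0.322 -0.947 -0.018] sd [ 2.1  3.7 16.5]
```

arm_command([
  {"translation":[0.03,-0.022,0],"rotation":[0,0,-0.06],"gripper":0.045},
  {"translation":[0.08,-0.059,0],"rotation":[0,0,-0.16],"gripper":0.045},
  {"translation":[0.13,-0.095,0],"rotation":[0,0,-0.26],"gripper":0.045},
  {"translation":[0.18,-0.132,0],"rotation":[0,0,-0.36],"gripper":0.045},
  {"translation":[0.23,-0.169,0],"rotation":[0,0,-0.46],"gripper":0.045},
])

```text
time: 0.72
ee_pos: [409.3, -340.3, 230.6]
orientation: [[0.629, 0.778, -0.0], [0.778, -0.629, -0.0], [-0.0, -0.0, -1.0]]
ft_force: [0.4, -0.3, -0.1]
gripper_width: 45.0
grip_force: 0.0
```

arm_command([
  {"translation":[0.06,-0.01,0],"rotation":[0,0,-0.1],"gripper":0.045},
  {"translation":[0.12,-0.02,0],"rotation":[0,0,-0.2],"gripper":0.045},
  {"translation":[0.18,-0.03,0],"rotation":[0,0,-0.3],"gripper":0.045},
  {"translation":[0.235,-0.041,0],"rotation":[0,0,-0.38],"gripper":0.045},
  {"translation":[0.28,-0.049,0],"rotation":[0,0,-0.445],"gripper":0.045},
])

```text
time: 1.35
ee_pos: [548.0, -91.6, 230.7]
orientation: [[0.232, 0.973, -0.0], [0.973, -0.232, 0.0], [0.0, -0.0, -1.0]]
ft_force: [0.9, -0.8, 0.4]
gripper_width: 45.0
grip_force: 0.0
```

```bash
python3 - <<'E'
from h import *
s=r.observe();print(s["ee_pos"],s["orientation"].round(3).tolist(),s["joint_positions"].round(1))
g,im,W=grab("scene"); save("scene1.png",cv2.resize(im[90:330,120:440],None,fx=2.4,fy=2.4,interpolation=cv2.INTER_CUBIC))
E
```

```text
[548.00780743 -91.55291578 230.68359287] [[0.232, 0.973, -0.0], [0.973, -0.232, 0.0], [0.0, -0.0, -1.0]] [ 35.4   9.  -31.7  95.9   4.8  76.5 -10.5]
```

View pics/scene1.png

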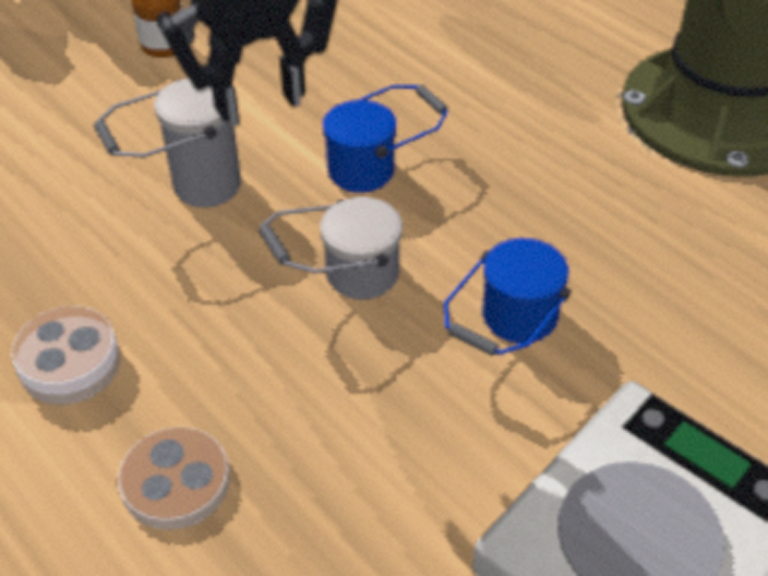

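The gripper hangs above the sleeve (crop (275,240)), with its jaws across the sleeve. I'll descend and grip lightly.

arm_command([
  {"translation":[0,0,0.04],"rotation":[0,0,0],"gripper":0.045},
  {"translation":[0,0,0.085],"rotation":[0,0,0],"gripper":0.045},
  {"translation":[0,0,0.115],"rotation":[0,0,0],"gripper":0.045},
  {"translation":[0,0,0.135],"rotation":[0,0,0],"gripper":0.045},
  {"translation":[0,0,0.143],"rotation":[0,0,0],"gripper":0.045},
], grip_force=25)

```text
time: 2.02
ee_pos: [546.2, -94.2, 86.2]
orientation: [[0.236, 0.972, -0.003], [0.972, -0.236, 0.001], [-0.0, -0.003, -1.0]]
ft_force: [-0.1, 0.5, 0.6]
gripper_width: 45.1
grip_force: 0.0
```

```bash
python3 - <<'E'
from h import *
s=r.observe();print(s["ee_pos"],s["ft_force"])
g,im,W=grab("scene"); save("scene2.png",cv2.resize(im[130:250,190:350],None,fx=4,fy=4,interpolation=cv2.INTER_CUBIC))
E
```

```text
[546.22417782 -94.21021207  86.22578668] [-0.09182016  0.53472147  0.62671382]
```

View pics/scene2.png

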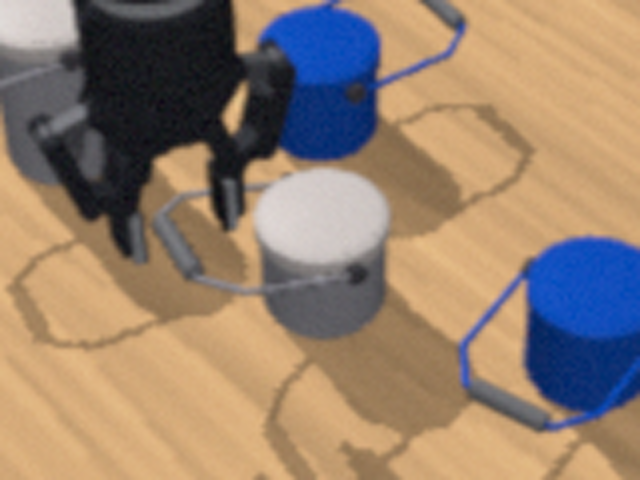

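The sleeve lies between the fingers, from (160,230) to (195,275) in the crop, but the fingers look off-centre along it. I'll check against depth before closing.

```bash
python3 - <<'E'
from h import *
g,im,W=grab("scene")
R=np.array(g["R"]);t=np.array(g["t"]);f=210/np.tan(np.radians(g["vertical_fov"])/2)
s=r.observe();O=s["orientation"];p=s["ee_pos"]
pr=lambda X:(lambda c:((c[0]/c[2]*f+g["cx"]-190)*4,(c[1]/c[2]*f+g["cy"]-130)*4))(R@X+t)
print("grasp pt px",np.round(pr(p+6*O[:,2])),"tips",[np.round(pr(p+25*O[:,2]+k*22*O[:,1])) for k in(-1,1)])
for c in [(160,225),(165,238),(178,252),(188,265),(195,273),(140,255),(136,240),(232,222),(230,205),(325,215),(360,272)]:
    u,v=round(190+c[0]/4),round(130+c[1]/4); print(c,W[v,u].round(1),im[v,u])
E
```

```text
grasp pt px [175. 246.] tips [array([215., 257.]), array([140., 285.])]
(160, 225) [ 546.8 -106.5   88.9] [117 119 121]
(165, 238) [550.3 -98.9  84.7] [96 94 95]
(178, 252) [551.2 -87.1  85.2] [111 109 115]
(188, 265) [553.2 -73.8  87.9] [107 108 111]
(195, 273) [551.3 -69.9  83.5] [ 96  96 100]
(140, 255) [571.5 -90.4  93.6] [ 98  97 100]
(136, 240) [573.4 -89.1 107.6] [96 98 99]
(232, 222) [522.  -75.3  95.8] [108 104 102]
(230, 205) [519.9 -76.9 108. ] [92 94 97]
(325, 215) [464.3 -68.7  69. ] [210 203 200]
(360, 272) [469.9 -32.2  56.7] [43 43 47]
```

```bash
python3 - <<'E'
from h import *
for n,(x0,x1,y0,y1) in dict(scene=(500,600,-140,-50),top=(500,600,-140,-50)).items():
    g,im,W=grab(n)
    for nm,(a,b) in dict(outer=(558,590),inner=(500,536)).items():
        m=(W[...,0]>a)&(W[...,0]<b)&(W[...,1]>-125)&(W[...,1]<-60)&(W[...,2]>25)&(W[...,2]<160)
        w=W[m]; h,e=np.histogram(w[:,2],bins=np.arange(25,165,10)); print(n,nm,dict(zip(e[:-1],h)))
        if n=="scene":
            k=np.argwhere(m&(W[...,2]<100)); 
            for v,u in k[np.argsort(W[k[:,0],k[:,1],2])][:8]: print("  ",(u,v),W[v,u].round(0),im[v,u])
s=r.observe();print(s["time"],s["ee_pos"])
E
```

```text
scene outer {np.int64(25): np.int64(0), np.int64(35): np.int64(0), np.int64(45): np.int64(0), np.int64(55): np.int64(0), np.int64(65): np.int64(0), np.int64(75): np.int64(0), np.int64(85): np.int64(5), np.int64(95): np.int64(22), np.int64(105): np.int64(34), np.int64(115): np.int64(27), np.int64(125): np.int64(22), np.int64(135): np.int64(71), np.int64(145): np.int64(37)}
   (np.int64(222), np.int64(194)) [574. -99.  89.] [98 82 71]
   (np.int64(225), np.int64(195)) [573. -88.  93.] [113 104  96]
   (np.int64(223), np.int64(195)) [576. -91.  93.] [116 103  91]
   (np.int64(224), np.int64(195)) [575. -89.  94.] [106 102 101]
   (np.int64(225), np.int64(194)) [572. -89.  95.] [ 98  97 100]
   (np.int64(226), np.int64(194)) [571. -88.  95.] [101  88  77]
   (np.int64(224), np.int64(194)) [575. -89.  97.] [ 98  99 100]
   (np.int64(224), np.int64(193)) [573. -91.  98.] [ 98  97 103]
scene inner {np.int64(25): np.int64(0), np.int64(35): np.int64(0), np.int64(45): np.int64(0), np.int64(55): np.int64(9), np.int64(65): np.int64(1), np.int64(75): np.int64(7), np.int64(85): np.int64(9), np.int
[... 767 characters left out ...]
p.int64(0), np.int64(55): np.int64(0), np.int64(65): np.int64(0), np.int64(75): np.int64(0), np.int64(85): np.int64(0), np.int64(95): np.int64(0), np.int64(105): np.int64(0), np.int64(115): np.int64(0), np.int64(125): np.int64(0), np.int64(135): np.int64(0), np.int64(145): np.int64(0)}
top inner {np.int64(25): np.int64(0), np.int64(35): np.int64(0), np.int64(45): np.int64(0), np.int64(55): np.int64(1), np.int64(65): np.int64(1), np.int64(75): np.int64(0), np.int64(85): np.int64(0), np.int64(95): np.int64(0), np.int64(105): np.int64(0), np.int64(115): np.int64(0), np.int64(125): np.int64(0), np.int64(135): np.int64(3), np.int64(145): np.int64(0)}
2.225 [548.01436869 -94.28329618  88.64082791]
```

arm_command([
  {"translation":[0,0,0.007],"rotation":[0,0,0],"gripper":0.045},
  {"translation":[0,0,0.014],"rotation":[0,0,0],"gripper":0.024},
  {"translation":[0,0,0.014],"rotation":[0,0,0],"gripper":0.024},
  {"translation":[0,0,0.014],"rotation":[0,0,0],"gripper":0.024},
])

```text
time: 2.72
ee_pos: [547.5, -94.1, 73.9]
orientation: [[0.236, 0.972, -0.0], [0.972, -0.236, -0.0], [-0.0, -0.0, -1.0]]
ft_force: [0.4, -0.1, -0.3]
gripper_width: 24.1
grip_force: 0.0
```

```bash
python3 - <<'E'
from h import *
s=r.observe();print(s["ee_pos"],s["ft_force"],s["gripper_width"],s["orientation"].round(3).tolist())
g,im,W=grab("scene"); save("scene3.png",cv2.resize(im[130:250,190:350],None,fx=4,fy=4,interpolation=cv2.INTER_CUBIC))
E
```

```text
[547.54081243 -94.0905145   73.91010783] [ 0.42494908 -0.06540313 -0.30494705] 24.115722667974687 [[0.236, 0.972, -0.0], [0.972, -0.236, -0.0], [-0.0, -0.0, -1.0]]
```

View pics/scene3.png

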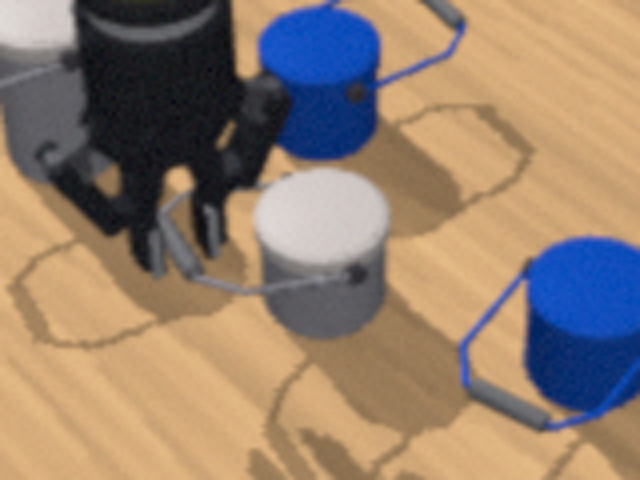

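Tips are at (150,272) and (212,252) in the crop, and the sleeve runs between them from (165,215) to (200,275). The tips look only about as low as the sleeve, so I'll get their height from depth.

```bash
python3 - <<'E'
from h import *
g,im,W=grab("scene")
for u,v0,v1 in((226,185,200),(228,185,200),(242,180,196),(243,180,196),(218,155,186),(225,150,176)):
    print(u,[(v,*W[v,u].round(0).astype(int).tolist()) for v in range(v0,v1,1 if v1-v0<20 else 3)])
E
```

```text
226 [(185, 570, -85, 123), (186, 570, -86, 119), (187, 571, -84, 119), (188, 567, -90, 109), (189, 567, -91, 105), (190, 567, -92, 101), (191, 568, -90, 100), (192, 568, -92, 96), (193, 568, -92, 92), (194, 569, -91, 91), (195, 570, -90, 90), (196, 569, -92, 84), (197, 570, -90, 84), (198, 530, -157, 0), (199, 531, -156, -2)]
228 [(185, 564, -86, 119), (186, 565, -86, 116), (187, 565, -86, 113), (188, 565, -86, 110), (189, 565, -87, 107), (190, 565, -87, 103), (191, 565, -88, 100), (192, 565, -88, 98), (193, 567, -86, 97), (194, 567, -86, 94), (195, 567, -87, 90), (196, 566, -88, 86), (197, 567, -88, 83), (198, 568, -87, 82), (199, 567, -88, 77)]
242 [(180, 534, -78, 119), (181, 533, -79, 115), (182, 534, -79, 113), (183, 535, -77, 112), (184, 534, -80, 106), (185, 535, -79, 104), (186, 534, -79, 101), (187, 535, -80, 98), (188, 535, -79, 95), (189, 535, -79, 93), (190, 536, -79, 90), (191, 537, -78, 89), (192, 535, -81, 82), (193, 535, -81, 79), (194, 537, -79, 79), (195, 497, -138, 3)]
243 [(180, 532, -77, 119), (181, 533, -77, 117), (182, 531, -79, 111), (183, 531, -80, 107), (184, 532, -78, 106), (185, 533, -78, 104), (186, 533, -78, 101), (187, 533, -78, 98), (188, 531, -81, 92), (189, 533, -79, 91), (190, 533, -79, 88), (191, 533, -80, 84), (192, 534, -78, 84), (193, 533, -80, 79), (194, 492, -141, 0), (195, 495, -137, 2)]
218 [(155, 582, -80, 213), (158, 582, -81, 205), (161, 578, -90, 189), (164, 578, -90, 182), (167, 579, -91, 174), (170, 580, -91, 167), (173, 493, -239, 0), (176, 499, -232, -2), (179, 575, -105, 129), (182, 581, -95, 131), (185, 586, -89, 130)]
225 [(150, 573, -68, 229), (153, 575, -66, 224), (156, 574, -69, 214), (159, 575, -69, 207), (162, 565, -86, 182), (165, 569, -81, 180), (168, 569, -81, 172), (171, 571, -80, 165), (174, 571, -82, 156)]
```

The tips are really near z≈76, about 25 mm higher than nominal, so I'll go another 13 mm down and then close.

arm_command([
  {"translation":[0,0,0.007],"rotation":[0,0,0],"gripper":0.024},
  {"translation":[0,0,0.013],"rotation":[0,0,0],"gripper":0.024},
  {"translation":[0,0,0.013],"rotation":[0,0,0],"gripper":0.0},
  {"translation":[0,0,0.013],"rotation":[0,0,0],"gripper":0.0},
  {"translation":[0,0,0.013],"rotation":[0,0,0],"gripper":0.0},
], grip_force=30)

```text
time: 3.45
ee_pos: [547.4, -94.3, 60.9]
orientation: [[0.236, 0.972, -0.0], [0.972, -0.236, -0.0], [-0.0, -0.0, -1.0]]
ft_force: [0.5, -0.9, 0.6]
gripper_width: 11.4
grip_force: 29.2
```

```bash
python3 - <<'E'
from h import *
s=r.observe();print(s["ee_pos"],s["ft_force"],s["gripper_width"],s["grip_force"])
g,im,W=grab("scene"); save("scene4.png",cv2.resize(im[130:250,190:350],None,fx=4,fy=4,interpolation=cv2.INTER_CUBIC))
m=(abs(W[...,2]-69)<4)&(np.hypot(W[...,0]-464,W[...,1]+74)<60); print(W[m].mean(0), m.sum())
E
```

```text
[547.43489459 -94.29826077  60.93081735] [ 0.50783156 -0.91629771  0.57179237] 11.404378944566432 29.231661558151245
[466.13959176 -70.8453875   69.12594303] 649
```

View pics/scene4.png

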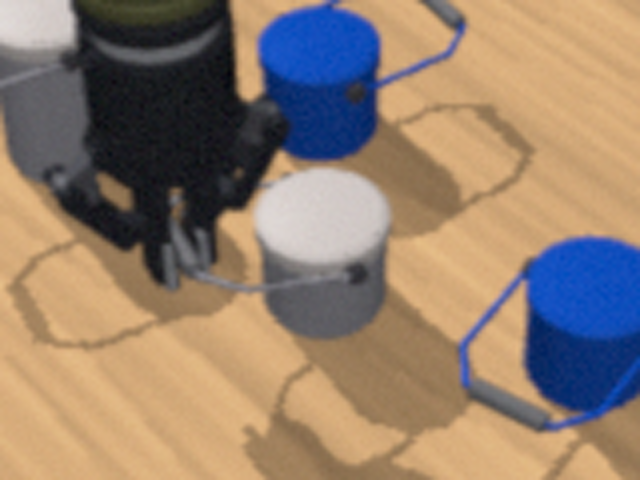

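The sleeve is gripped (11.4 mm opening, 29 N, fingers around it at (180,250)). I'll swing it along the arc with the tool kept vertical.

arm_command([
  {"translation":[0,-0.0035,-0.0096],"rotation":[0,0,0],"gripper":0.0},
  {"translation":[0,-0.0084,-0.0194],"rotation":[0,0,0],"gripper":0.0},
  {"translation":[0,-0.0154,-0.0298],"rotation":[0,0,0],"gripper":0.0},
  {"translation":[0,-0.0238,-0.0391],"rotation":[0,0,0],"gripper":0.0},
  {"translation":[0,-0.0334,-0.0472],"rotation":[0,0,0],"gripper":0.0},
])

```text
time: 4.12
ee_pos: [514.0, -85.9, 108.6]
orientation: [[0.236, 0.972, -0.001], [0.972, -0.236, -0.0], [-0.0, -0.001, -1.0]]
ft_force: [-1.3, 0.1, -3.0]
gripper_width: 10.5
grip_force: 29.2
```

```bash
python3 - <<'E'
from h import *
s=r.observe();print(s["ee_pos"],s["ft_force"],s["gripper_width"],s["grip_force"])
g,im,W=grab("scene")
m=(abs(W[...,2]-69)<4)&(np.hypot(W[...,0]-464,W[...,1]+74)<60); print(W[m].mean(0), m.sum())
E
```

```text
[514.04232425 -85.93147066 108.55575471] [-1.31677248  0.06368475 -2.97595133] 10.510987352939564 29.15994107723236
[465.33557549 -71.15197306  69.17509364] 587
```

arm_command([
  {"translation":[0,-0.0106,-0.005],"rotation":[0,0,0],"gripper":0.0},
  {"translation":[0,-0.0221,-0.0098],"rotation":[0,0,0],"gripper":0.0},
  {"translation":[0,-0.0342,-0.0132],"rotation":[0,0,0],"gripper":0.0},
  {"translation":[0,-0.0451,-0.0149],"rotation":[0,0,0],"gripper":0.0},
  {"translation":[0,-0.0529,-0.0152],"rotation":[0,0,0],"gripper":0.0},
])

```text
time: 4.8
ee_pos: [463.1, -73.7, 123.7]
orientation: [[0.236, 0.972, 0.0], [0.972, -0.236, -0.001], [-0.0, 0.001, -1.0]]
ft_force: [0.1, -0.3, 2.7]
gripper_width: 10.9
grip_force: 29.7
```

```bash
python3 - <<'E'
from h import *
s=r.observe();print(s["ee_pos"],s["ft_force"],s["gripper_width"],s["grip_force"])
g,im,W=grab("scene"); save("scene5.png",cv2.resize(im[90:240,190:390],None,fx=4,fy=4,interpolation=cv2.INTER_CUBIC))
m=(abs(W[...,2]-69)<5)&(np.hypot(W[...,0]-464,W[...,1]+74)<60); print(W[m].mean(0), m.sum())
E
```

```text
[463.06349253 -73.72149587 123.66878552] [ 0.08709093 -0.31884761  2.73242337] 10.918108733919398 29.724238514900208
[468.41383008 -72.01338552  69.04690449] 619
```

View pics/scene5.png

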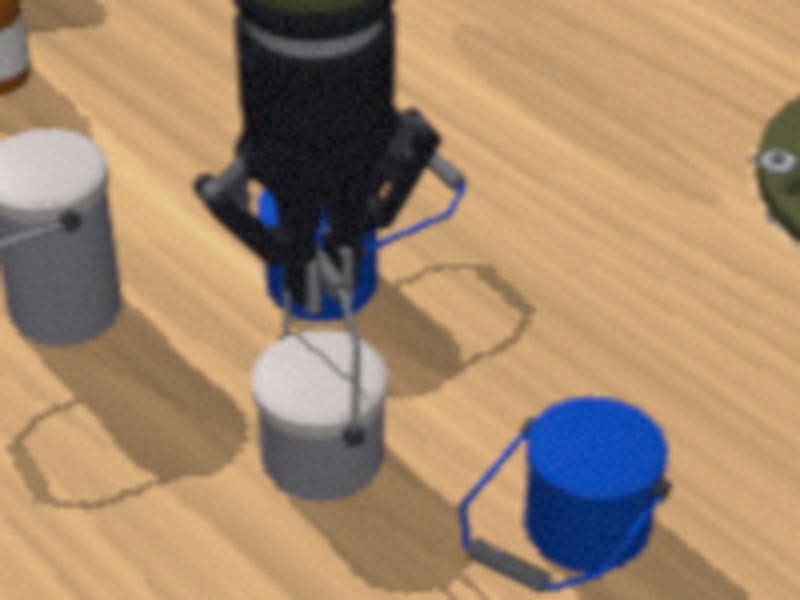

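The bail stands upright in the jaws, with the pot still flat on the bench, lid at (320,385) in the crop. I'll tighten the grip and lift.

arm_command([
  {"translation":[0,0,0],"rotation":[0,0,0],"gripper":0.0},
  {"translation":[0,0,0],"rotation":[0,0,0],"gripper":0.0},
  {"translation":[0,0,-0.004],"rotation":[0,0,0],"gripper":0.0},
  {"translation":[0,0,-0.012],"rotation":[0,0,0],"gripper":0.0},
  {"translation":[0,0,-0.022],"rotation":[0,0,0],"gripper":0.0},
], grip_force=70)

```text
time: 5.48
ee_pos: [462.8, -73.6, 145.0]
orientation: [[0.236, 0.972, -0.002], [0.972, -0.236, 0.001], [0.0, -0.002, -1.0]]
ft_force: [-0.8, -0.0, -4.1]
gripper_width: 9.8
grip_force: 68.2
```

arm_command([
  {"translation":[0,0,-0.012],"rotation":[0,0,0],"gripper":0.0},
  {"translation":[0,0,-0.024],"rotation":[0,0,0],"gripper":0.0},
  {"translation":[0,0,-0.034],"rotation":[0,0,0],"gripper":0.0},
  {"translation":[0,0,-0.04],"rotation":[0,0,0],"gripper":0.0},
  {"translation":[0,0,-0.042],"rotation":[0,0,0],"gripper":0.0},
])

```text
time: 6.1
ee_pos: [463.8, -73.8, 187.7]
orientation: [[0.236, 0.972, 0.0], [0.972, -0.236, -0.0], [-0.0, 0.0, -1.0]]
ft_force: [-1.0, 0.2, -5.0]
gripper_width: 10.0
grip_force: 68.2
```

```bash
python3 - <<'E'
from h import *
s=r.observe();print(s["ee_pos"],s["ft_force"],s["gripper_width"],s["grip_force"])
g,im,W=grab("scene"); save("scene6.png",cv2.resize(im[90:240,190:390],None,fx=4,fy=4,interpolation=cv2.INTER_CUBIC))
E
```

```text
[463.75270422 -73.83544825 187.69316353] [-1.00410154  0.24496992 -4.9615905 ] 9.959921621600953 68.22841286659241
```

View pics/scene6.png

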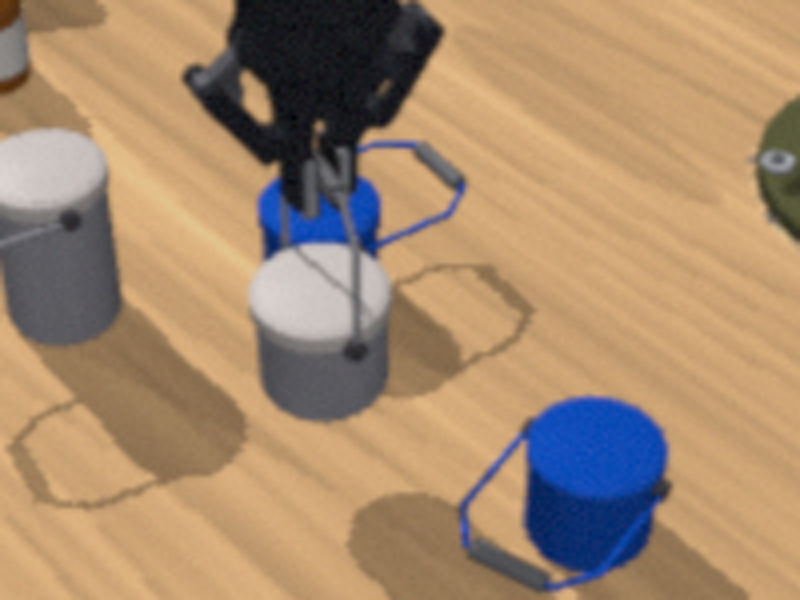

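The pot hangs level, about 60 mm up, with its lid at (320,295) and the bail upright. I'll raise it further and carry it gently.

arm_command([
  {"translation":[0.001,0,-0.006],"rotation":[0,0,0],"gripper":0.0},
  {"translation":[0.004,0,-0.02],"rotation":[0,0,0],"gripper":0.0},
  {"translation":[0.009,-0.001,-0.034],"rotation":[0,0,0],"gripper":0.0},
  {"translation":[0.016,-0.002,-0.045],"rotation":[0,0,0],"gripper":0.0},
  {"translation":[0.025,-0.003,-0.05],"rotation":[0,0,0],"gripper":0.0},
])

```text
time: 6.78
ee_pos: [467.1, -48.2, 238.5]
orientation: [[0.236, 0.972, 0.002], [0.972, -0.236, -0.001], [-0.0, 0.002, -1.0]]
ft_force: [0.3, 0.0, -5.0]
gripper_width: 9.5
grip_force: 68.3
```

arm_command([
  {"translation":[0.014,-0.001,0],"rotation":[0,0,0],"gripper":0.0},
  {"translation":[0.032,-0.003,0],"rotation":[0,0,0],"gripper":0.0},
  {"translation":[0.052,-0.005,0],"rotation":[0,0,0],"gripper":0.0},
  {"translation":[0.072,-0.007,0],"rotation":[0,0,0],"gripper":0.0},
  {"translation":[0.092,-0.009,0],"rotation":[0,0,0],"gripper":0.0},
])

```text
time: 7.4
ee_pos: [479.2, 44.4, 236.7]
orientation: [[0.235, 0.972, -0.001], [0.972, -0.235, 0.0], [0.0, -0.001, -1.0]]
ft_force: [0.6, 0.2, -4.7]
gripper_width: 9.7
grip_force: 68.3
```

arm_command([
  {"translation":[0.02,-0.002,0],"rotation":[0,0,0],"gripper":0.0},
  {"translation":[0.04,-0.004,0],"rotation":[0,0,0],"gripper":0.0},
  {"translation":[0.06,-0.006,0],"rotation":[0,0,0],"gripper":0.0},
  {"translation":[0.08,-0.008,0],"rotation":[0,0,0],"gripper":0.0},
  {"translation":[0.1,-0.01,0],"rotation":[0,0,0],"gripper":0.0},
])

```text
time: 8.02
ee_pos: [492.8, 143.8, 236.7]
orientation: [[0.235, 0.972, -0.001], [0.972, -0.235, 0.0], [-0.0, -0.001, -1.0]]
ft_force: [-0.1, 0.3, -5.0]
gripper_width: 9.6
grip_force: 68.3
```

arm_command([
  {"translation":[0.02,-0.002,0],"rotation":[0,0,0],"gripper":0.0},
  {"translation":[0.04,-0.004,0],"rotation":[0,0,0],"gripper":0.0},
  {"translation":[0.06,-0.006,0],"rotation":[0,0,0],"gripper":0.0},
  {"translation":[0.08,-0.008,0],"rotation":[0,0,0],"gripper":0.0},
  {"translation":[0.1,-0.01,0],"rotation":[0,0,0],"gripper":0.0},
])

```text
time: 8.65
ee_pos: [506.7, 243.2, 236.6]
orientation: [[0.235, 0.972, -0.001], [0.972, -0.235, 0.0], [-0.0, -0.001, -1.0]]
ft_force: [0.5, -0.2, -5.2]
gripper_width: 10.1
grip_force: 68.3
```

arm_command([
  {"translation":[0.018,-0.002,0],"rotation":[0,0,0],"gripper":0.0},
  {"translation":[0.034,-0.004,0],"rotation":[0,0,0],"gripper":0.0},
  {"translation":[0.047,-0.005,0],"rotation":[0,0,0],"gripper":0.0},
  {"translation":[0.057,-0.006,0],"rotation":[0,0,0],"gripper":0.0},
  {"translation":[0.062,-0.006,0],"rotation":[0,0,0],"gripper":0.0},
])

```text
time: 9.28
ee_pos: [516.0, 304.1, 237.2]
orientation: [[0.235, 0.972, -0.0], [0.972, -0.235, 0.0], [0.0, -0.0, -1.0]]
ft_force: [-0.3, -0.5, -4.2]
gripper_width: 9.5
grip_force: 68.3
```

```bash
python3 - <<'E'
from h import *
s=r.observe();print(s["time"],s["ee_pos"],s["orientation"].round(3).tolist(),s["ft_force"],s["gripper_width"])
g,im,W=grab("scene"); save("scene7.png",im,1.4)
hsv=cv2.cvtColor(im,cv2.COLOR_RGB2HSV)
m=(hsv[...,1]<50)&(hsv[...,2]>150)&(W[...,2]>135)&(W[...,2]<200)&(np.hypot(W[...,0]-516,W[...,1]-303)<80)
w=W[m];print(len(w),np.median(w,0),cv2.minEnclosingCircle(w[:,:2].astype(np.float32)))
E
```

```text
9.275 [516.04512874 304.1069422  237.20358112] [[0.235, 0.972, -0.0], [0.972, -0.235, 0.0], [0.0, -0.0, -1.0]] [-0.25672591 -0.48848342 -4.18782874] 9.462112297611736
1498 [520.31303899 304.90421671 183.02914053] ((516.5637817382812, 299.81964111328125), 40.731746673583984)
```

View pics/scene7.png

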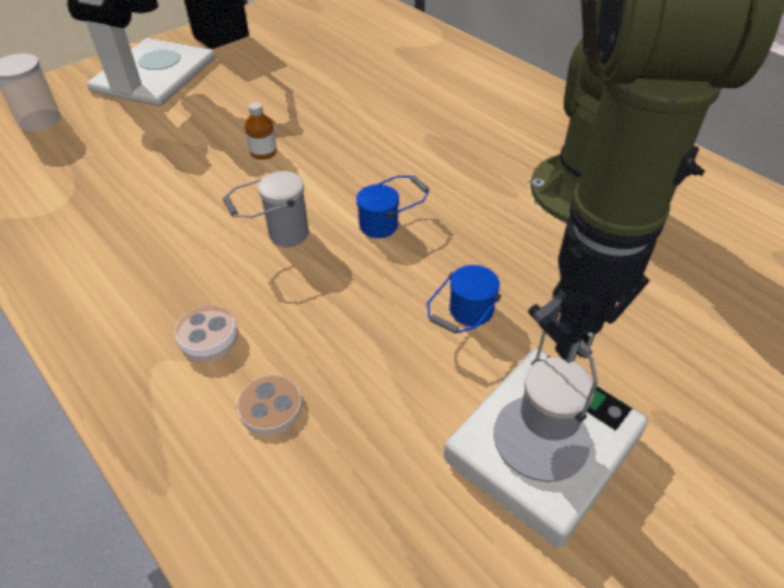

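The pot hangs upright over the pan, lid at (558,385) and about 48 mm too high, centred within a few mm. I'll lower it.

arm_command([
  {"translation":[0,0,0],"rotation":[0,0,0],"gripper":0.0},
  {"translation":[0,0,0.008],"rotation":[0,0,0],"gripper":0.0},
  {"translation":[0,0,0.02],"rotation":[0,0,0],"gripper":0.0},
  {"translation":[0,0,0.03],"rotation":[0,0,0],"gripper":0.0},
  {"translation":[0,0,0.036],"rotation":[0,0,0],"gripper":0.0},
])

```text
time: 9.95
ee_pos: [515.7, 303.0, 200.0]
orientation: [[0.236, 0.972, -0.001], [0.972, -0.236, -0.001], [-0.001, -0.001, -1.0]]
ft_force: [0.2, -0.2, -4.2]
gripper_width: 9.6
grip_force: 68.3
```

arm_command([
  {"translation":[0,0,0.002],"rotation":[0,0,0],"gripper":0.0},
  {"translation":[0,0,0.004],"rotation":[0,0,0],"gripper":0.0},
  {"translation":[0,0,0.006],"rotation":[0,0,0],"gripper":0.0},
  {"translation":[0,0,0.008],"rotation":[0,0,0],"gripper":0.0},
  {"translation":[0,0,0.008],"rotation":[0,0,0],"gripper":0.0},
])

```text
time: 10.58
ee_pos: [516.0, 303.4, 193.2]
orientation: [[0.236, 0.972, -0.0], [0.972, -0.236, -0.0], [-0.0, -0.0, -1.0]]
ft_force: [-0.4, 0.6, -3.9]
gripper_width: 10.0
grip_force: 68.2
```

```bash
cat > lid.py <<'E'
from h import *
s=r.observe();print(s["time"],s["ee_pos"],s["ft_force"],s["gripper_width"])
g,im,W=grab("scene")
hsv=cv2.cvtColor(im,cv2.COLOR_RGB2HSV)
m=(hsv[...,1]<50)&(hsv[...,2]>150)&(W[...,2]>122)&(W[...,2]<150)&(np.hypot(W[...,0]-516,W[...,1]-303)<80)
w=W[m];A=np.c_[w[:,:2]-w[:,:2].mean(0),np.ones(len(w))];print(len(w),np.median(w,0),"circ",cv2.minEnclosingCircle(w[:,:2].astype(np.float32)),"plane",np.linalg.lstsq(A,w[:,2],rcond=None)[0])
E
python3 lid.py
```

```text
10.575 [516.00817541 303.40735853 193.15123988] [-0.43180814  0.6275164  -3.87987513] 9.972656347749394
1382 [520.67342204 304.71008879 138.97972293] circ ((515.7752075195312, 299.34771728515625), 41.0821647644043) plane [-3.96242310e-02  5.44050258e-03  1.38695276e+02]
```

arm_command([
  {"translation":[0,0,0.001],"rotation":[0,0,0],"gripper":0.0},
  {"translation":[0,0,0.002],"rotation":[0,0,0],"gripper":0.0},
  {"translation":[0,0,0.003],"rotation":[0,0,0],"gripper":0.0},
  {"translation":[0,0,0.004],"rotation":[0,0,0],"gripper":0.0},
  {"translation":[0,0,0.005],"rotation":[0,0,0],"gripper":0.0},
])

```text
time: 11.25
ee_pos: [516.4, 303.6, 188.9]
orientation: [[0.236, 0.972, 0.001], [0.972, -0.236, 0.0], [0.0, 0.001, -1.0]]
ft_force: [-1.1, -1.0, 1.8]
gripper_width: 9.7
grip_force: 68.9
```

```bash
python3 lid.py
```

```text
11.25 [516.35861551 303.60833517 188.93080731] [-1.05141013 -1.04827083  1.8069768 ] 9.744878787795425
1334 [519.8628553  305.34226412 134.89010722] circ ((515.6609497070312, 301.6944580078125), 41.640113830566406) plane [-1.98254805e-02  2.71066036e-04  1.34712676e+02]
```

The pot has touched down (force reversed sign). I'll hold briefly, open, then rise.

arm_command([
  {"translation":[0,0,0],"rotation":[0,0,0],"gripper":0.0},
  {"translation":[0,0,0],"rotation":[0,0,0],"gripper":0.02},
  {"translation":[0,0,0],"rotation":[0,0,0],"gripper":0.045},
  {"translation":[0,0,0],"rotation":[0,0,0],"gripper":0.045},
  {"translation":[0,0,0],"rotation":[0,0,0],"gripper":0.045},
])

```text
time: 11.92
ee_pos: [516.1, 303.5, 188.3]
orientation: [[0.236, 0.972, 0.0], [0.972, -0.236, -0.0], [-0.0, 0.0, -1.0]]
ft_force: [0.8, -0.7, -0.1]
gripper_width: 45.3
grip_force: 0.0
```

arm_command([
  {"translation":[0,0,-0.01],"rotation":[0,0,0],"gripper":0.045},
  {"translation":[0,0,-0.03],"rotation":[0,0,0],"gripper":0.045},
  {"translation":[0,0,-0.06],"rotation":[0,0,0],"gripper":0.045},
  {"translation":[0,0,-0.09],"rotation":[0,0,0],"gripper":0.045},
  {"translation":[0,0,-0.1],"rotation":[0,0,0],"gripper":0.045},
])

```text
time: 12.55
ee_pos: [516.8, 304.5, 291.7]
orientation: [[0.236, 0.972, 0.004], [0.972, -0.236, 0.002], [0.003, 0.004, -1.0]]
ft_force: [-0.1, -0.4, -0.3]
gripper_width: 44.8
grip_force: 0.0
```

```bash
python3 lid.py; python3 - <<'E'
from h import *
g,im,W=grab("scene"); save("scene8.png",im,1.4)
E
```

```text
12.55 [516.81932841 304.49919749 291.66284957] [-0.05043548 -0.40075955 -0.25672378] 44.822954628366055
1361 [518.75611458 304.31482295 134.8475596 ] circ ((514.3701782226562, 300.3504333496094), 40.50251388549805) plane [-1.68000168e-02  3.39500032e-03  1.34654898e+02]
```

View pics/scene8.png

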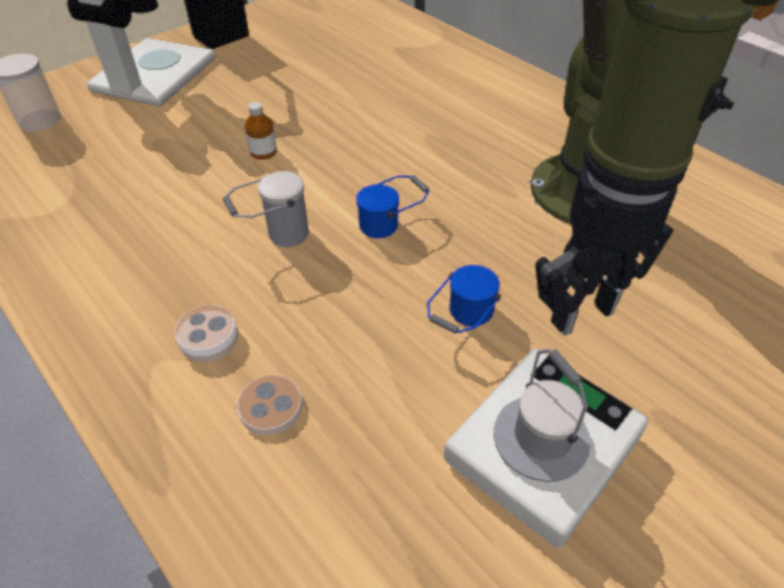

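The pot stands centred on the pan (550,415) with its bail upright. The gripper is clear above it and the tall pot hasn't moved.

```bash
python3 -c "
from workcell import r
print(r.job_done())"
```

```text
the job is handed in; nothing more can be done
None
```

The shorter pot stands upright in the middle of the balance pan, set down by its bail and released; the taller pot was not touched, and the job is handed in (no verdict was returned).

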